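# Close up the vacuum drying chamber and set its air-inlet valve two turns open

## Robot

A 6-joint arm with a two-finger parallel gripper is mounted at the origin on a cart in front of the work surface, level with it; the furniture and walls round the work are solid. World frame = base frame: x ahead of the robot, y to its left, z up, the work surface at z = 0. Lengths are in mm, angles in rad, forces in N, time in s.
With the tool pointing down it reaches from about 350 to 875 mm from the base axis. Payload 4.2 kg.
Tool frame: the origin (TCP) lies between the finger pads, 19 mm behind the fingertips; this is the grasp point; z points along the fingers, y is the line along which they close (so a half turn about z gives the same grasp; the last joint's range is limited). The gripper opens to 87 mm and grips with 3 to 60 N. Pads are 19 mm wide; open, the fingers measure 117 mm over their backs; the gripper's body (75 mm by 190 mm) begins 51 mm behind the grasp point.
Start: joints at [-0.847, 0.385, 0.008, 0, -1.194, -0.259], TCP at [280.164, -558.666, 241.25] pointing down, gripper open.
Joint ranges: [-3.14, 3.14], [-1.21, 2.06], [-1.07, 1.41], [-3.16, 2.05], [-2.99, -0.16], [-3.1, 3.1]. Speed limits (rad/s): [2.79, 2.79, 3.14, 3.14, 3.14, 3.14].

## Interface

Orientations are given as a unit quaternion [w, x, y, z].
In Python, from plant import robot, capture gives the robot as it stands (robot), with the cameras as plain functions.
- The arm moves only by the tool shift_gripper, called after ">>>" by a JSON object that holds its "fn" and its "kwargs". Schema: {"type":"object","properties":{"ticks":{"type":"array","items":{"type":"array","items":{"type":"number"},"minItems":7,"maxItems":7},"minItems":1,"maxItems":10},"clamp_n":{"type":"number"},"only":{"type":"string"},"quiet":{"type":"boolean"},"lines":{"type":"string"}},"required":["ticks"],"additionalProperties":false}. ticks is a list of rows, 1 to 10 of them, each of 7 numbers: a rotation vector rx, ry, rz in rad, then dx, dy, dz in mm, then the finger opening in mm; each row is the pose to reach, as a shift and turn from the pose commanded when the call began, along the tool's axes at that moment; what a row does not reach only later rows make up. A row lasts 1/10 s, in which the tool goes at most 50 mm and 0.15 rad, less where a joint would pass 70% of its speed; a pose out of reach is approached as far as the arm can. The fingers move at their own pace and stop on an object; clamp_n is the grip in N (left out, the last holds). Time passes only in rows, so rows that do not move let the fingers close. The tool returns the time, the measured TCP pose, the force, the opening and the grip force at its end. only (a regular expression) keeps the lines of the reply that match it, lines (a string "A,B") keeps lines A to B, and quiet returns only ok. Input that does not fit is refused with a message, and nothing moves.
- robot.state(): the state, without advancing time (a new reading comes with each control period).
- capture(name): name is "scene" or "top" or "wrist"; returns a dict with "image" (400x640x3 uint8, blue, green, red), "fx", "fy", "cx", "cy" (pixels), "k1" (the pictures are not rectified: a ray, as slopes to the right and down, at radius r is drawn at 1 + k1 r^2 times it, then the intrinsics apply), "R" (3x3) and "t" (3): a world point X has camera coordinates R X + t; the wrist camera has in their place "hand_eye" (4x4, takes a point from camera to tool coordinates, whose origin is the TCP and whose axes are the flange's). Camera axes: x right, y down, z forward; pixel columns grow to the right and rows downward; lengths in mm; the calibration is good to about 2 mm. A picture is of the moment at which its call begins: read the wrist's pose just before it. There is no depth.
- robot.hand_in(): hands the job in; it is judged then, once.
The state is a dict: "time_s": time; "qpos": joint angles; "qvel": joint speeds; "tau": joint torques, N m; "eef_pos": TCP position; "eef_rot": TCP orientation; "wrist_force": force on the tool from outside, world axes, zero at the start; "torque": the same for the moment, N m; "opening": finger opening in mm; "grasp_force": force on a finger pad.
Only numpy, scipy, OpenCV 4.12 (cv2) and the standard library are available. Lean on these libraries where they do the work, as an engineer would, in place of code of your own. Each camera call takes 0.05 s, during which the arm holds its last target. There are 200 camera calls.

## Task

Set the loose lid gently on the vacuum drying chamber, without dropping it, so that it sits fully down and level on the rim. Then, by the upright handle on the wheel of the air-inlet valve, turn the wheel clockwise until the valve is shut against its stop, and from there back it off exactly two full turns. Do not let go of the handle then: finish with the gripper holding it still at that setting, ready for the pump to be started, and leave the bottle, the dish and the marker on the bench alone.

Things in the scene. Friction and masses are not known exactly. Their poses are not given: they have to be found in the camera images.
- rig: the fixed rig: an aluminium base plate 170 x 400 x 10 mm with the steel chamber at one end and the brass valve at the other, joined by a pipe. Origin: centre of the plate's underside. Its +y axis runs from the valve (axis at y -95 mm) to the chamber (axis at y +95 mm). A round gauge sticks out 97 mm from the chamber's axis to -x, 60 mm up. Only wheel, handle and seated lid rise above 110 mm
- rim (a point): centre of the chamber's mouth, at the height of the top of the flat black gasket on its rim, 110 mm over the bench. The mouth is 128 mm wide inside, the gasket 149 mm and the flange 152 mm outside
- lid: the loose aluminium lid: a disc 152 mm wide, 10 mm thick, about 0.4 kg, with a sight glass; under it a centring disc 120 mm wide (110 at its foot), 6 mm deep, enters the chamber's mouth with 4 mm of play all round. It starts on the bench, knob up. Origin: centre of the underside of the centring disc; z up through the knob, whose top is at 52 mm
- lid_face (a point): centre of the lid's sealing face (underside of the 152 mm disc), 6 mm above the lid's origin; when the lid is seated it coincides with rim
- lid_knob (a point): centre of the lid's black round knob, 34 mm in diameter, 27 mm high, 38 mm above the lid's origin and 22 mm above the lid's top face; grip it from above across the 34 mm
- valve_wheel (a joint): angle of the valve's wheel, rad: 0 = shut against its hard stop, growing anticlockwise seen from above as it opens (6.28 a turn). Starts about 0.5 to 1.3 turns open. Needs about 0.3 N m (6 to 7 N at the handle) to turn and stays where it is left; the wheel rises 1.5 mm a turn as it opens
- wheel_hub (a point): centre of the wheel, on its vertical axis, in the plane of its rim, 130 mm over the bench when shut. The wheel is 112 mm in diameter, with a rim 12 mm thick
- crank_handle: the upright black handle on the wheel, a barrel 21 mm in diameter at its thickest, which spins freely on its own pin, so that the gripper need not turn while the wheel does. Origin: foot of the handle, 9 mm above the plane of the wheel's rim; its top is 45 mm above its foot
- handle_grip (a point): the point of the handle to hold, on its axis, 26 mm above its foot and 35 mm above the plane of the wheel's rim; it circles about the wheel's axis at a radius of 48 mm. At joint value 0 (and at every whole turn) it lies on the rig's -x side of the wheel's axis
- bottle: white bottle with a screw cap, 62 mm in diameter, 125 mm high, to be left alone
- dish: closed petri dish lying on the bench, 66 mm in diameter, 13 mm high, to be left alone
- pen: marker lying on the bench, 134 mm long, 13 mm thick, to be left alone

How it is judged:
By the outcome, as a careful person would: the job done as asked, in the order asked, and still so for the second after the job is handed in, while the arm keeps its last pose, push and grip.
It also fails if it takes over 72 s, if anything falls off the work surface, if the arm or the gripper's body presses on something with over 40 N, if the wrist force passes 120 N, or if a joint passes its speed limit or range.

## Working session

There is one attempt and no reset: what is moved stays moved. The work goes in short steps, Python scripts to look and compute and a tool call to move; the robot and the scene stay as the last step left them, time stands still between calls to the robot, and variables do not carry over. Pictures are saved under pics/ and viewed, at most 10 in all, crops included, and the job is handed in when it is done.

```bash
ls; mkdir -p pics
```

Run:
```python
from plant import robot, capture
import cv2,numpy as np
s=robot.state();print(s)
for n in("scene","top"):
    c=capture(n);cv2.imwrite(f"pics/{n}0.png",c["image"]);print({k:v for k,v in c.items() if k!="image"})
```

```text
pics
plant.py
{'time_s': 0.0, 'qpos': array([-8.47405400e-01,  3.85554415e-01,  6.59111540e-03, -5.09497239e-04,
       -1.19399420e+00, -2.58582978e-01]), 'qvel': array([-0.00057528, -0.00159797, -0.00312316,  0.0002314 ,  0.0013653 ,
        0.00146596]), 'tau': array([ 2.89876689e-04, -3.90667999e+01,  1.87410271e+01,  4.21979874e+00,
        1.10823297e-02, -2.05463721e-04]), 'eef_pos': array([ 279.90526876, -558.17211977,  240.14571297]), 'eef_rot': array([-3.00687425e-04, -2.30225926e-01,  9.73136578e-01,  1.06457246e-03]), 'wrist_force': array([-0.23080224, -0.27812557, -0.11320432]), 'torque': array([ 0.00967378, -0.00546859, -0.02816328]), 'grasp_force': 0.0, 'opening': 87.1421098249655}
{'fx': 489.8189050702245, 'fy': 489.8189050702245, 'cx': 321.51238004013857, 'cy': 193.1263266898808, 'k1': 0.004849822183910027, 'R': array([[ 0.49667294, -0.86792631, -0.0044619 ],
       [-0.52297342, -0.29516211, -0.79961124],
       [ 0.69268665,  0.39947872, -0.60050142]]), 't': array([-291.85889337,  368.83985816, 1342.35521122])}
{'fx': 474.77155823840167, 'fy': 474.77155823840167, 'cx': 317.9535173390683, 'cy': 198.99221187023363, 'k1': -0.063924252788146, 'R': array([[-0.01872798, -0.9996949 ,  0.01610526],
       [-0.9968546 ,  0.01742927, -0.07731185],
       [ 0.07700756, -0.0175025 , -0.99687687]]), 't': array([ -28.86356044,  534.32556947, 1421.22548703])}
```

View pics/scene0.png

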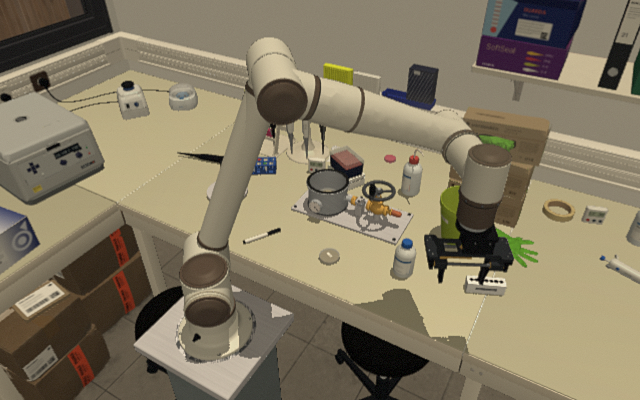

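View pics/top0.png

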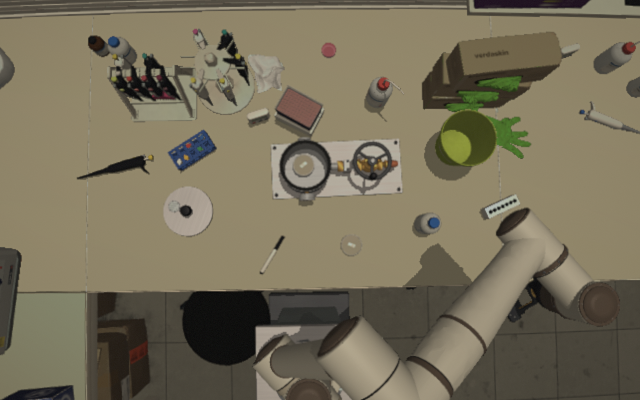

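The top view shows the lid at (187,211) with its knob at about (186,211). The chamber mouth is at (305,165), the wheel at (372,165), the bottle at (429,223), the dish at (351,245) and the pen at (272,255). Next: an enlarged crop and the measuring helper.

Create h.py:
```python
import numpy as np,cv2
from plant import robot, capture
from scipy.spatial.transform import Rotation as Ro
def K(c): return np.array([[c["fx"],0,c["cx"]],[0,c["fy"],c["cy"]],[0,0,1.]])
def D(c): return np.array([c["k1"],0,0,0,0.])
def toolpose(s):
    w,x,y,z=s["eef_rot"]; return Ro.from_quat([x,y,z,w]).as_matrix(),np.array(s["eef_pos"])
def cap(n):
    s=robot.state();c=capture(n)
    if n=="wrist":
        R,p=toolpose(s);H=np.array(c["hand_eye"]);Rc=R@H[:3,:3];pc=R@H[:3,3]+p
        c["R"]=Rc.T;c["t"]=-Rc.T@pc
    return c
def pix2w(c,uv,z):
    n=cv2.undistortPoints(np.array(uv,float).reshape(-1,1,2),K(c),D(c))[:,0]
    d=np.c_[n,np.ones(len(n))]@c["R"];o=-c["R"].T@c["t"]
    return o+d*((z-o[2])/d[:,2])[:,None]
def w2pix(c,X):
    return cv2.projectPoints(np.array(X,float).reshape(-1,1,3),cv2.Rodrigues(c["R"])[0],c["t"],K(c),D(c))[0][:,0]
def totool(v):
    "world vector/point shift -> tool axes"
    R,p=toolpose(robot.state());return R.T@np.array(v,float)
```

Run:
```python
from h import *
c=cap("top")
im=c["image"]
a=cv2.resize(im[120:260,140:440],None,fx=2.66,fy=2.66,interpolation=cv2.INTER_CUBIC);cv2.imwrite("pics/topcrop.png",a)
f=lambda uv,z:print(uv,z,pix2w(c,uv,z).round(1).tolist())
f([[187.5,211.5]],16);f([[186,211]],52);f([[305,165]],110);f([[372,165]],130)
f([[272,143],[400,140],[402,194],[274,198]],10);f([[351,245]],13);f([[430,223]],125)
```

```text
[[187.5, 211.5]] 16 [[502.9, 359.1, 16.0]]
[[186, 211]] 52 [[502.4, 354.3, 52.0]]
[[305, 165]] 110 [[625.1, -1.7, 110.0]]
[[372, 165]] 130 [[619.1, -191.4, 130.0]]
[[272, 143], [400, 140], [402, 194], [274, 198]] 10 [[710.5, 100.0, 10.0], [714.0, -297.2, 10.0], [545.4, -297.7, 10.0], [540.0, 95.6, 10.0]]
[[351, 245]] 13 [[392.4, -136.4, 13.0]]
[[430, 223]] 125 [[452.1, -352.3, 125.0]]
```

View pics/topcrop.png

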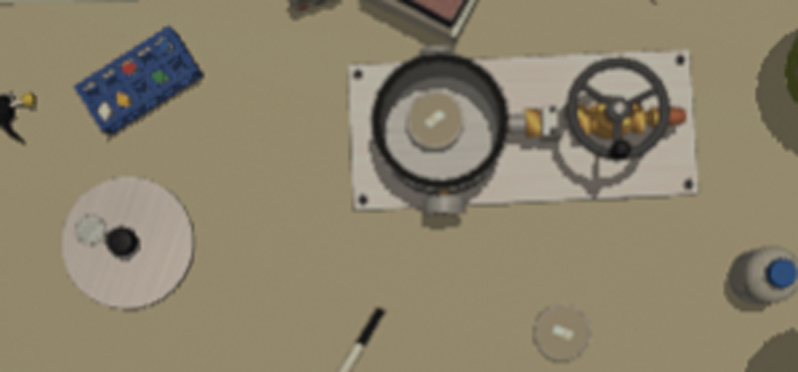

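Heights and sizes agree: plate about 395 x 170, chamber to valve about 190, and the rig nearly aligned with the world axes. The handle sits on the -x side, so the valve is about 1 turn open. I'm moving over the lid and turning the tool square.

>>> {"fn": "shift_gripper", "kwargs": {"ticks": [[0, 0, 0.1, -30, 36, 0, 87], [0, 0, 0.2, -60, 72, 0, 87], [0, 0, 0.3, -90, 107, 0, 87], [0, 0, 0.4, -120, 143, 0, 87], [0, 0, 0.464, -150, 178, 0, 87], [0, 0, 0.464, -182, 215, 0, 87], [0, 0, 0.464, -212, 251, 0, 87], [0, 0, 0.464, -243, 287, 0, 87], [0, 0, 0.464, -273, 323, 0, 87], [0, 0, 0.464, -304, 359, 0, 87]]}}

```text
time_s: 1.15
eef_pos: [390.8, -99.6, 241.4]
eef_rot: [0.0, -0.0, 1.0, 0.0]
wrist_force: [1.4, -0.1, -0.1]
opening: 86.7
grasp_force: 0.0
```

Run:
```python
from h import *
print(robot.state()["qpos"].round(2),totool([502.5,300,240]-robot.state()["eef_pos"]))
```

```text
[ 0.16 -0.01 -0.49 -0.   -1.09 -1.73] [-112.02272142  399.5621506     1.5496604 ]
```

>>> {"fn": "shift_gripper", "kwargs": {"ticks": [[0, 0, 0, -11, 45, 0, 87], [0, 0, 0, -22, 90, 0, 87], [0, 0, 0, -33, 135, 0, 87], [0, 0, 0, -45, 180, 0, 87], [0, 0, 0, -56, 225, 0, 87], [0, 0, 0, -68, 270, 0, 87], [0, 0, 0, -79, 315, 0, 87], [0, 0, 0, -90, 360, 0, 87], [0, 0, 0, -100, 400, 0, 87], [0, 0, 0, -111, 440, 0, 87]]}}

```text
time_s: 2.15
eef_pos: [501.5, 340.4, 240.8]
eef_rot: [-0.0, -0.001, 1.0, -0.0]
wrist_force: [0.1, -0.4, 0.4]
opening: 87.0
grasp_force: 0.0
```

>>> {"fn": "shift_gripper", "kwargs": {"ticks": [[0, 0, 0, 0, 15, 0, 87], [0, 0, 0, 0, 15, 0, 87], [0, 0, 0, 0, 15, 0, 87]]}}

```text
time_s: 2.45
eef_pos: [501.1, 352.9, 240.8]
eef_rot: [-0.001, -0.0, 1.0, -0.001]
wrist_force: [-0.4, 0.7, 0.4]
opening: 87.1
grasp_force: 0.0
```

Run:
```python
from h import *
print(robot.state()["qpos"].round(2))
c=cap("wrist");cv2.imwrite("pics/w1.png",c["image"]);print(c["hand_eye"],c["fx"],w2pix(c,[[502.5,354.3,52],[502.9,359,16]]))
```

```text
[ 0.88  0.37 -0.02 -0.   -1.18 -2.45]
[[ 5.85819981e-05 -9.69062164e-01 -2.46816770e-01  6.63182953e+01]
 [ 9.99999736e-01  2.35451689e-04 -6.87090025e-04  6.32755793e-02]
 [ 7.23946373e-04 -2.46816665e-01  9.69061923e-01 -1.43864926e+02]
 [ 0.00000000e+00  0.00000000e+00  0.00000000e+00  1.00000000e+00]] 282.13060490931133 [[323.80915117 183.63432768]
 [327.26279635 178.53036249]]
```

View pics/w1.png

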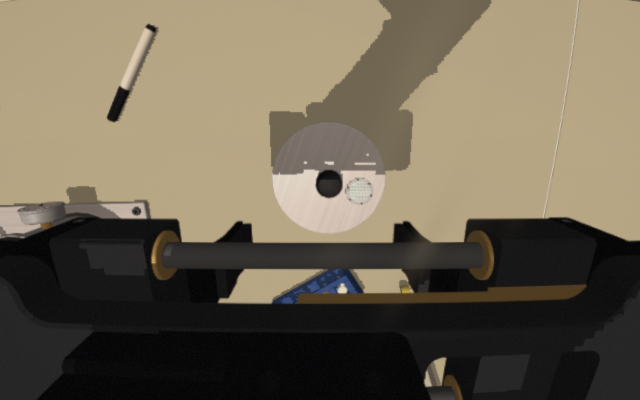

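The wrist view shows the knob at (329,184) and the lid disc centred at (329,178), about 5 px right of my top-view estimate.

Run:
```python
from h import *
c=cap("wrist");im=c["image"]
g=cv2.cvtColor(im,cv2.COLOR_BGR2GRAY)
m=(g[165:205,310:350]<60).astype(np.uint8)
n,l,st,ce=cv2.connectedComponentsWithStats(m);k=1+np.argmax(st[1:,4])
u=ce[k]+[310,165];print(u,st[k]); 
for z in(50,38):print(pix2w(c,[u],z))
print(pix2w(c,[[272.5,178],[385,178],[329,123],[329,233.5]],16), robot.state()["eef_pos"])
```

```text
[328.86288848 182.76965265] [  7   5  25  27 547]
[[502.12105806 360.0860197   50.        ]]
[[504.52440172 360.3534978   38.        ]]
[[502.48539984 285.88253682  16.        ]
 [502.37141663 435.4894017   16.        ]
 [431.58278267 360.57825671  16.        ]
 [581.07735451 361.47868967  16.        ]] [501.37095443 352.28091679 241.49576131]
```

>>> {"fn": "shift_gripper", "kwargs": {"ticks": [[0, 0, 0, -2, 8, 40, 87], [0, 0, 0, -2, 8, 80, 87], [0, 0, 0, -2, 8, 120, 87], [0, 0, 0, -2, 8, 150, 87], [0, 0, 0, -2, 8, 150, 87], [0, 0, 0, -2, 8, 150, 87]]}}

```text
time_s: 3.15
eef_pos: [504.2, 361.1, 92.3]
eef_rot: [0.0, -0.0, 1.0, 0.0]
wrist_force: [-0.3, 0.8, 1.0]
opening: 86.8
grasp_force: 0.0
```

Run:
```python
from h import *
c=cap("wrist");cv2.imwrite("pics/w2.png",c["image"]);print(robot.state()["eef_pos"],w2pix(c,[[503.5,360.5,38]]))
```

```text
[504.77774411 361.89399256  93.48807114] [[321.63568826 216.93269878]]
```

View pics/w2.png

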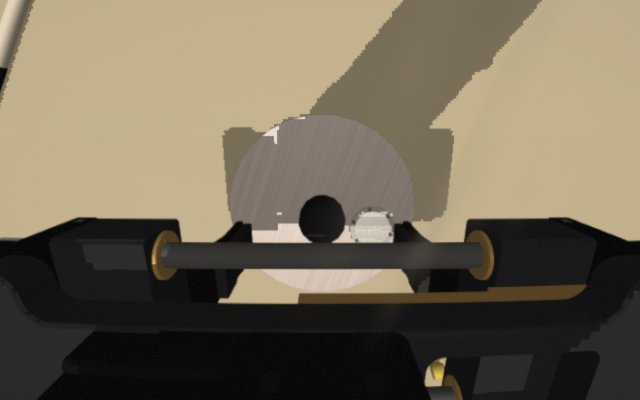

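The knob at (322,219) is centred between the fingers, within 2 px of the prediction. I'm descending and gripping.

>>> {"fn": "shift_gripper", "kwargs": {"ticks": [[0, 0, 0, 0, 0, 30, 87], [0, 0, 0, 0, 0, 50, 87], [0, 0, 0, 0, 0, 50, 87], [0, 0, 0, 0, 0, 50, 87]]}}

```text
time_s: 3.6
eef_pos: [504.7, 362.5, 43.5]
eef_rot: [0.001, -0.001, 1.0, 0.001]
wrist_force: [-0.2, -0.1, 1.1]
opening: 86.8
grasp_force: 0.0
```

>>> {"fn": "shift_gripper", "kwargs": {"ticks": [[0, 0, 0, 0, 0, 0, 45], [0, 0, 0, 0, 0, 0, 40], [0, 0, 0, 0, 0, 0, 30], [0, 0, 0, 0, 0, 0, 25], [0, 0, 0, 0, 0, 0, 25], [0, 0, 0, 0, 0, 0, 25], [0, 0, 0, 0, 0, 0, 25], [0, 0, 0, 0, 0, 0, 25]], "clamp_n": 40}}

```text
time_s: 4.4
eef_pos: [503.5, 361.2, 41.1]
eef_rot: [-0.0, -0.0, 1.0, -0.0]
wrist_force: [0.0, -1.2, 0.4]
opening: 32.8
grasp_force: 40.0
```

>>> {"fn": "shift_gripper", "kwargs": {"ticks": [[0, 0, 0, 0, 0, -8, 25], [0, 0, 0, 0, 0, -25, 25], [0, 0, 0, 0, 0, -50, 25], [0, 0, 0, 0, 0, -80, 25], [0, 0, 0, 0, 0, -110, 25], [0, 0, 0, 0, 0, -140, 25], [0, 0, 0, 0, 0, -170, 25], [0, 0, 0, 0, 0, -195, 25], [0, 0, 0, 0, 0, -210, 25], [0, 0, 0, 0, 0, -210, 25]], "clamp_n": 50}}

```text
time_s: 5.4
eef_pos: [504.0, 362.1, 253.5]
eef_rot: [0.001, -0.0, 1.0, 0.002]
wrist_force: [-0.1, 0.2, -4.0]
opening: 32.5
grasp_force: 50.0
```

>>> {"fn": "shift_gripper", "kwargs": {"ticks": [[0, 0, 0, -15, -10, 0, 25], [0, 0, 0, -40, -35, 0, 25], [0, 0, 0, -65, -60, 0, 25], [0, 0, 0, -90, -85, 0, 25], [0, 0, 0, -115, -105, 0, 25], [0, 0, 0, -140, -125, 0, 25], [0, 0, 0, -160, -145, 0, 25], [0, 0, 0, -175, -157, 0, 25], [0, 0, 0, -180, -160, 0, 25], [0, 0, 0, -180, -160, 0, 25]]}}

```text
time_s: 6.4
eef_pos: [683.8, 200.5, 248.5]
eef_rot: [-0.002, 0.001, 1.0, -0.001]
wrist_force: [-1.1, 0.0, -5.2]
opening: 32.0
grasp_force: 50.0
```

Run:
```python
from h import *
c=cap("wrist");cv2.imwrite("pics/w3.png",c["image"]);print(robot.state()["eef_pos"],w2pix(c,[[625,-1.7,110]]))
```

```text
[683.30436475 201.24564704 249.08856787] [[122.30941812 135.92791137]]
```

View pics/w3.png

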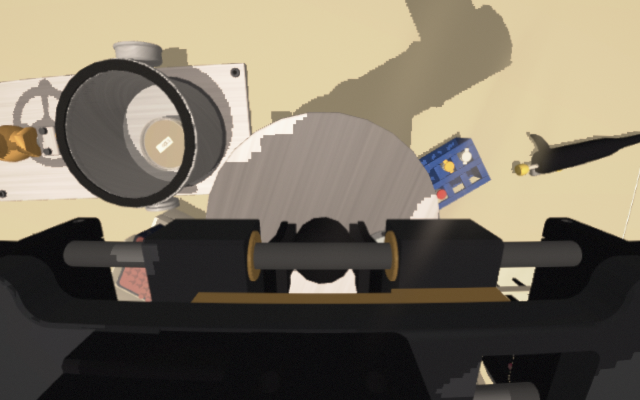

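The wrist view shows the chamber's black rim as an ellipse from (56,130) to (197,130) and rows 59 to 206. The held lid's front edge runs from (208,210) over (325,112) to (438,210). I'll fit circles to both.

Add to h.py:
```python
from scipy.optimize import least_squares
def circ(P,R=None):
    P=P[:,:2];c0=P.mean(0)
    keep=np.ones(len(P),bool)
    for _ in range(4):
        f=lambda q:np.hypot(*(P[keep]-q[:2]).T)-(R or q[2])
        q=least_squares(f,[*c0,R or 75],loss="soft_l1").x
        r=np.hypot(*(P-q[:2]).T)-(R or q[2]);keep=abs(r)<2.5
    return q.round(1),round(r[keep].std(),2),keep.mean().round(2)
def edges(c,ctr,rr,z,sgn,n=180,a0=0,a1=360):
    "radial search along rays in plane z for strongest gradient of sign sgn (outward)"
    g=cv2.GaussianBlur(cv2.cvtColor(c["image"],cv2.COLOR_BGR2GRAY),(3,3),0).astype(np.float32)
    out=[];rs=np.arange(rr[0],rr[1],.25)
    for a in np.radians(np.linspace(a0,a1,n,endpoint=False)):
        X=np.c_[ctr[0]+rs*np.cos(a),ctr[1]+rs*np.sin(a),np.full(len(rs),z)]
        p=w2pix(c,X).astype(np.float32);v=cv2.remap(g,p[:,0],p[:,1],cv2.INTER_LINEAR).ravel()
        d=sgn*(v[8:]-v[:-8]);i=d.argmax()
        if d[i]>20:out.append(X[i+4])
    return np.array(out)
```

Run:
```python
from h import *
c=cap("wrist");s=robot.state();p=s["eef_pos"];print(p)
for n in(1,2):
    t=cap("wrist" if n==1 else "top")
    for rr,sg,nm in(((68,84),1,"outer"),((56,70),1,"inner")):
        P=edges(t,(624,0),rr,110,sg);print(n,nm,len(P),circ(P),circ(P,75.5 if nm=="outer" else 64))
for z,R in((-25,76),(-35,76)):
    # lid front arc (world -x side)
    P=edges(c,p[:2],(66,86),p[2]+z,1,120,120,240);P2=edges(c,p[:2],(66,86),p[2]+z,-1,120,120,240)
    for Q in(P,P2):
        if len(Q)>10:print("lid",z,len(Q),circ(Q),circ(Q,R))
```

```text
[683.0689275  201.84662442 249.84332392]
1 outer 180 (array([625.6,  -1.6,  73.9]), np.float64(0.38), np.float64(1.0)) (array([625.7,  -1.7,  75.5]), np.float64(0.39), np.float64(1.0))
1 inner 1 (array([623.3, -82.3,  42. ]), np.float64(0.0), np.float64(1.0)) (array([638.9, -97.9,  64. ]), np.float64(0.0), np.float64(1.0))
2 outer 117 (array([625.1,  -1.8,  73.8]), np.float64(0.62), np.float64(0.87)) (array([623. ,  -1.6,  75.5]), np.float64(1.02), np.float64(0.83))
2 inner 11 (array([623.6,  -2. ,  70.6]), np.float64(0.19), np.float64(1.0)) (array([624.2,   4.7,  64. ]), np.float64(0.21), np.float64(1.0))
lid -25 79 (array([706.2, 207.2,  93.3]), np.float64(1.06), np.float64(0.46)) (array([578.8, 192.7,  76. ]), np.float64(1.4), np.float64(0.1))
lid -25 73 (array([689.1, 199.6,  79.3]), np.float64(0.9), np.float64(0.86)) (array([685.5, 200.4,  76. ]), np.float64(0.88), np.float64(0.79))
lid -35 77 (array([693.4, 208.9,  82.6]), np.float64(1.13), np.float64(0.39)) (array([685.8, 210.5,  76. ]), np.float64(1.2), np.float64(0.47))
lid -35 70 (array([693.6, 199.5,  84.1]), np.float64(0.94), np.float64(0.87)) (array([685.4, 197.7,  76. ]), np.float64(1.11), np.float64(0.7))
```

The rim centre is (625.6,-1.6) from the wrist and (625.1,-1.8) from the top. The fitted radius of 74 matches the gasket. The lid's centre is about 1 mm to +x of the TCP, so the TCP target is (624.5,-1.5).

>>> {"fn": "shift_gripper", "kwargs": {"ticks": [[0, 0, 0, 5, -15, 0, 25], [0, 0, 0, 12, -40, 0, 25], [0, 0, 0, 20, -70, 0, 25], [0, 0, 0, 29, -100, 0, 25], [0, 0, 0, 38, -130, 0, 25], [0, 0, 0, 46, -160, 0, 25], [0, 0, 0, 54, -185, 0, 25], [0, 0, 0, 58, -198, 0, 25], [0, 0, 0, 59, -203, 0, 25], [0, 0, 0, 59, -203, 0, 25]]}}

```text
time_s: 7.6
eef_pos: [624.9, -1.3, 251.6]
eef_rot: [0.0, -0.0, 1.0, 0.0]
wrist_force: [0.4, -0.1, -4.4]
opening: 32.4
grasp_force: 50.0
```

>>> {"fn": "shift_gripper", "kwargs": {"ticks": [[0, 0, 0, 0, 0, 15, 25], [0, 0, 0, 0, 0, 35, 25], [0, 0, 0, 0, 0, 55, 25], [0, 0, 0, 0, 0, 70, 25], [0, 0, 0, 0, 0, 78, 25], [0, 0, 0, 0, 0, 80, 25], [0, 0, 0, 0, 0, 80, 25], [0, 0, 0, 0, 0, 80, 25]]}}

```text
time_s: 8.4
eef_pos: [625.7, -0.9, 172.3]
eef_rot: [0.001, -0.001, 1.0, 0.0]
wrist_force: [0.6, 1.5, -3.7]
opening: 32.3
grasp_force: 50.0
```

Run:
```python
from h import *
a=[]
for i in range(6): c=cap("wrist");a.append(robot.state()["eef_pos"])
print(np.mean(a,0),robot.state()["wrist_force"]);cv2.imwrite("pics/w4.png",c["image"])
```

```text
[625.2978116   -1.21141689 172.06506058] [ 0.45696272  0.82679644 -5.5349022 ]
```

>>> {"fn": "shift_gripper", "kwargs": {"ticks": [[0, 0, 0, 0.5, 0, 6, 25], [0, 0, 0, 0.5, 0, 12, 25], [0, 0, 0, 0.5, 0, 18, 25], [0, 0, 0, 0.5, 0, 20, 25], [0, 0, 0, 0.5, 0, 21, 25], [0, 0, 0, 0.5, 0, 22, 25], [0, 0, 0, 0.5, 0, 23, 25], [0, 0, 0, 0.5, 0, 23, 25]]}}

```text
time_s: 9.5
eef_pos: [624.4, -1.3, 148.3]
eef_rot: [0.0, -0.0, 1.0, 0.0]
wrist_force: [0.1, 1.2, -5.6]
opening: 32.5
grasp_force: 50.0
```

Run:
```python
from h import *
a=[];f=[]
for i in range(6): c=cap("wrist");s=robot.state();a.append(s["eef_pos"]);f.append(s["wrist_force"])
print(np.mean(a,0),np.mean(f,0));cv2.imwrite("pics/w4.png",c["image"])
```

```text
[624.48623188  -1.29101091 148.40280422] [ 0.01231856  0.3497412  -4.24979586]
```

>>> {"fn": "shift_gripper", "kwargs": {"ticks": [[0, 0, 0, 0, 0, 0.5, 25], [0, 0, 0, 0, 0, 1, 25], [0, 0, 0, 0, 0, 1.5, 25], [0, 0, 0, 0, 0, 1.5, 25]]}}

```text
time_s: 10.2
eef_pos: [624.3, -1.3, 146.6]
eef_rot: [-0.0, -0.0, 1.0, -0.0]
wrist_force: [0.1, 0.9, -3.8]
opening: 32.6
grasp_force: 50.0
```

>>> {"fn": "shift_gripper", "kwargs": {"ticks": [[0, 0, 0, 0, 0, 0.5, 25], [0, 0, 0, 0, 0, 1, 25], [0, 0, 0, 0, 0, 1, 25]]}}

```text
time_s: 10.5
eef_pos: [624.3, -1.3, 145.6]
eef_rot: [-0.0, -0.0, 1.0, -0.0]
wrist_force: [0.4, 0.6, -4.5]
opening: 32.0
grasp_force: 50.0
```

>>> {"fn": "shift_gripper", "kwargs": {"ticks": [[0, 0, 0, 0, 0, 0.5, 25], [0, 0, 0, 0, 0, 1, 25], [0, 0, 0, 0, 0, 1, 25]]}}

```text
time_s: 10.8
eef_pos: [624.5, -1.3, 145.2]
eef_rot: [0.0, -0.001, 1.0, -0.0]
wrist_force: [-1.7, 0.9, -1.2]
opening: 32.3
grasp_force: 50.0
```

>>> {"fn": "shift_gripper", "kwargs": {"ticks": [[0, 0, 0, 0, 0, 0.5, 25], [0, 0, 0, 0, 0, 1, 25], [0, 0, 0, 0, 0, 1, 25]]}}

```text
time_s: 11.1
eef_pos: [624.5, -1.3, 145.1]
eef_rot: [0.0, -0.001, 1.0, -0.0]
wrist_force: [-3.1, 1.4, 6.3]
opening: 32.4
grasp_force: 49.9
```

Contact came at the expected height (145 = 104 + 41). I'm releasing gently and raising the gripper.

>>> {"fn": "shift_gripper", "kwargs": {"ticks": [[0, 0, 0, 0, 0, -0.7, 31], [0, 0, 0, 0, 0, -0.7, 34], [0, 0, 0, 0, 0, -0.7, 40], [0, 0, 0, 0, 0, -0.7, 60], [0, 0, 0, 0, 0, -0.7, 70], [0, 0, 0, 0, 0, -0.7, 70]], "clamp_n": 5}}

```text
time_s: 11.7
eef_pos: [624.6, -1.3, 144.3]
eef_rot: [0.0, -0.0, 1.0, -0.0]
wrist_force: [-0.4, 0.1, -0.3]
opening: 56.2
grasp_force: 0.0
```

>>> {"fn": "shift_gripper", "kwargs": {"ticks": [[0, 0, 0, 0, 0, -15, 70], [0, 0, 0, 0, 0, -35, 70], [0, 0, 0, 0, 0, -60, 70], [0, 0, 0, 0, 0, -85, 70], [0, 0, 0, 0, 0, -100, 70], [0, 0, 0, 0, 0, -100, 70]]}}

```text
time_s: 12.3
eef_pos: [625.8, -1.2, 247.3]
eef_rot: [0.003, -0.001, 1.0, 0.0]
wrist_force: [0.3, 0.1, -0.1]
opening: 70.0
grasp_force: 0.0
```

Run:
```python
from h import *
c=cap("wrist");t=cap("top");s=cap("scene");print(robot.state()["eef_pos"])
A=c["image"];T=cv2.resize(t["image"][120:220,250:420],(680,400),interpolation=cv2.INTER_CUBIC)
S=cv2.resize(s["image"][160:250,280:430],(640,384),interpolation=cv2.INTER_CUBIC)
cv2.imwrite("pics/w5.png",np.vstack([cv2.resize(A[:230],(640,230)),S[:370]]));cv2.imwrite("pics/t5.png",T)
for ctr,z,R in(((625.5,-1.6),120,76),):
  for q in(c,t):
    for sg in(1,-1):
      P=edges(q,ctr,(68,84),z,sg);
      if len(P)>20:print(sg,len(P),circ(P),circ(P,R))
```

```text
[623.78897004  -1.2749451  243.11576819]
1 54 (array([630.6,  -3. ,  77.6]), np.float64(0.81), np.float64(0.65)) (array([626.7,  -1.7,  76. ]), np.float64(0.59), np.float64(0.57))
-1 54 (array([623.5,  -3.7,  74.5]), np.float64(1.33), np.float64(0.61)) (array([624.8,  -3.3,  76. ]), np.float64(1.27), np.float64(0.59))
```

View pics/w5.png

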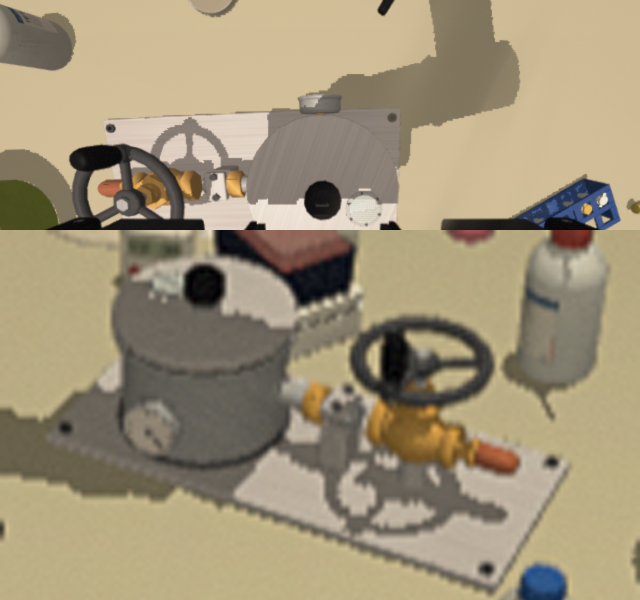

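The lid sits flush and level on the chamber in both views. The handle leans out at (95,157) in the wrist view, on the robot's side of the wheel. I'm moving over the wheel.

>>> {"fn": "shift_gripper", "kwargs": {"ticks": [[0, 0, 0, -15, -40, 0, 60], [0, 0, 0, -30, -80, 0, 60], [0, 0, 0, -45, -120, 0, 60], [0, 0, 0, -58, -160, 0, 60], [0, 0, 0, -65, -190, 0, 60], [0, 0, 0, -65, -190, 0, 60], [0, 0, 0, -65, -190, 0, 60]]}}

```text
time_s: 13.15
eef_pos: [688.9, -191.9, 242.1]
eef_rot: [-0.002, 0.0, 1.0, 0.0]
wrist_force: [-0.5, 1.1, -1.0]
opening: 60.2
grasp_force: 0.0
```

Run:
```python
from h import *
c=cap("wrist");print(robot.state()["eef_pos"],robot.state()["qpos"].round(2));cv2.imwrite("pics/w6.png",c["image"])
print(w2pix(c,[[627,-191.6,131.5],[579,-191.6,166.5],[579,-191.6,185]]))
```

```text
[ 689.04484837 -190.93017422  242.80512666] [-0.05  0.54  0.27 -0.   -1.3  -1.53]
[[322.57977745 131.09872885]
 [322.58483708  64.50478474]
 [322.61074879  58.56099974]]
```

View pics/w6.png

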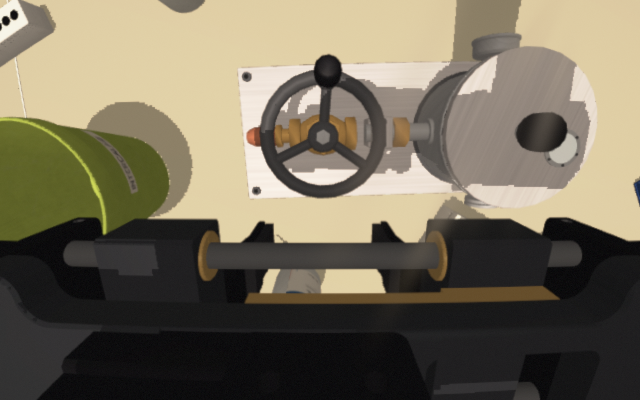

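The wrist view shows the wheel centred at (323,134) with its hub nut at (322,135). The handle's top is at about (328,70), almost straight to -x and slightly to the chamber side.

Run:
```python
from h import *
c=cap("wrist");g=cv2.cvtColor(c["image"],cv2.COLOR_BGR2GRAY)
P=edges(c,(627,-191.6),(48,66),131.5,1,180,-140,140);print(len(P),circ(P),circ(P,56))
m=(g[45:100,300:355]<30).astype(np.uint8);n,l,st,ce=cv2.connectedComponentsWithStats(m);k=1+np.argmax(st[1:,4]);print(ce[k]+[300,45],st[k]+[300,45,0,0,0])
for z in(166,172): print(z,pix2w(c,[ce[k]+[300,45]],z))
print(pix2w(c,[[322.5,135]],138), pix2w(c,[[246.5,76],[257,190]],10))
# lid again
P=edges(c,(625.5,-1.6),(68,84),120,-1,180,180,360);print(circ(P),circ(P,76))
```

```text
180 (array([ 631.4, -191.5,   56.1]), np.float64(0.29), np.float64(0.9)) (array([ 631.5, -191.5,   56. ]), np.float64(0.3), np.float64(0.9))
[326.09383378  74.72922252] [313  56  27  32 373]
166 [[ 586.02672186 -188.26351182  166.        ]]
172 [[ 587.03423578 -188.33744122  172.        ]]
[[ 630.40608885 -190.8542642   138.        ]] [[ 560.84723921 -286.47869988   10.        ]
 [ 707.93393411 -280.63018958   10.        ]]
(array([625.7,  -1.8,  75.2]), np.float64(0.38), np.float64(0.94)) (array([625.6,  -0.8,  76. ]), np.float64(0.43), np.float64(0.94))
```

The hub is at (631.4,-191.5) with a fitted radius of 56.1, matching 56. The rig's yaw is about 0.03 rad by both the chamber-hub line and the plate screws. The handle is about 0.1 rad clockwise of "whole turn", so the valve is about 0.98 turn open. The lid is concentric at (625.7,-1.3). Approaching the handle.

>>> {"fn": "shift_gripper", "kwargs": {"ticks": [[0, 0, 0, 35, 1, 0, 60], [0, 0, 0, 75, 2, 0, 60], [0, 0, 0, 104.5, 3.3, 0, 60], [0, 0, 0, 104.5, 3.3, 20, 60], [0, 0, 0, 104.5, 3.3, 45, 60], [0, 0, 0, 104.5, 3.3, 65, 60], [0, 0, 0, 104.5, 3.3, 76, 60], [0, 0, 0, 104.5, 3.3, 76, 60], [0, 0, 0, 104.5, 3.3, 76, 60]]}}

```text
time_s: 14.15
eef_pos: [585.7, -187.6, 169.3]
eef_rot: [0.001, -0.001, 1.0, -0.0]
wrist_force: [0.4, -0.1, 0.0]
opening: 60.0
grasp_force: 0.0
```

>>> {"fn": "shift_gripper", "kwargs": {"ticks": [[0, 0, 0, 0, 0, 0, 35], [0, 0, 0, 0, 0, 0, 25], [0, 0, 0, 0, 0, 0, 15], [0, 0, 0, 0, 0, 0, 10], [0, 0, 0, 0, 0, 0, 10], [0, 0, 0, 0, 0, 0, 10], [0, 0, 0, 0, 0, 0, 10]], "clamp_n": 35}}

```text
time_s: 14.85
eef_pos: [585.1, -188.1, 168.5]
eef_rot: [-0.0, -0.0, 1.0, -0.0]
wrist_force: [-0.4, -0.5, 0.0]
opening: 19.2
grasp_force: 35.0
```

Run:
```python
from h import *
a=[];f=[]
for i in range(8): c=cap("wrist");s=robot.state();a.append(s["eef_pos"]);f.append(s["wrist_force"])
print(np.mean(a,0),np.mean(f,0),s["opening"]);cv2.imwrite("pics/w7.png",c["image"])
```

```text
[ 585.05323923 -188.10651914  168.47952982] [ 0.10388308 -0.03466479  0.63983442] 19.047807031788388
```

View pics/w7.png

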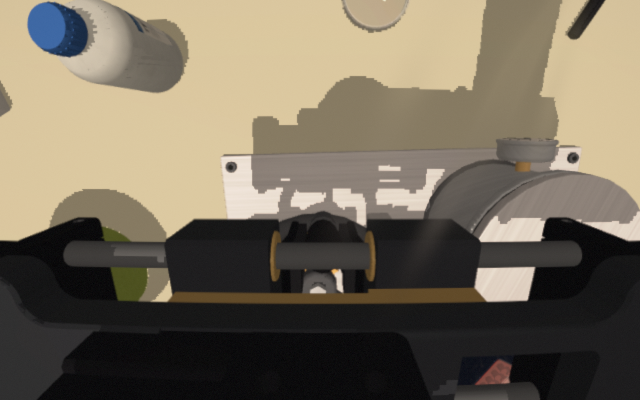

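Held: the opening is 19 mm on the barrel and the pads straddle it at (322,235). Next, the arc in tool axes: clockwise, three calls of about 115° to bring it near the stop.

Create arc.py:
```python
import sys,numpy as np
# phi0 (deg), sign(-1 cw), list of step counts deg; tool dx=-X, dy=Y, dz=-Z
def arc(ph0,step,n=10,R=48):
    a=np.radians(ph0+step*np.arange(n+1));
    X=R*np.cos(a);Y=R*np.sin(a);z=-1.5*step*np.arange(n+1)/360
    print(f"from {ph0}: "+"; ".join(f"0 0 0 {-(x-X[0]):.1f} {y-Y[0]:.1f} {w:.1f} 10" for x,y,w in zip(X[1:],Y[1:],z[1:])))
ph,step,k=map(float,sys.argv[1:4])
for i in range(int(k)):arc(ph+10*step*i,step)
```

```bash
python3 arc.py 175.9 -11.5 3
```

```text
from 175.9: 0 0 0 -1.6 9.5 0.0 10; 0 0 0 -5.1 18.4 0.1 10; 0 0 0 -10.4 26.5 0.1 10; 0 0 0 -17.1 33.4 0.2 10; 0 0 0 -25.0 38.8 0.2 10; 0 0 0 -33.9 42.5 0.3 10; 0 0 0 -43.4 44.4 0.3 10; 0 0 0 -53.0 44.3 0.4 10; 0 0 0 -62.4 42.3 0.4 10; 0 0 0 -71.2 38.5 0.5 10
from 60.900000000000006: 0 0 0 -7.9 -5.5 0.0 10; 0 0 0 -14.5 -12.5 0.1 10; 0 0 0 -19.7 -20.6 0.1 10; 0 0 0 -23.0 -29.6 0.2 10; 0 0 0 -24.6 -39.1 0.2 10; 0 0 0 -24.2 -48.7 0.3 10; 0 0 0 -21.9 -58.0 0.3 10; 0 0 0 -17.8 -66.7 0.4 10; 0 0 0 -12.0 -74.4 0.4 10; 0 0 0 -4.8 -80.8 0.5 10
from -54.099999999999994: 0 0 0 8.3 -4.8 0.0 10; 0 0 0 17.4 -7.9 0.1 10; 0 0 0 27.0 -9.1 0.1 10; 0 0 0 36.6 -8.4 0.2 10; 0 0 0 45.8 -5.7 0.2 10; 0 0 0 54.4 -1.3 0.3 10; 0 0 0 61.8 4.7 0.3 10; 0 0 0 68.0 12.1 0.4 10; 0 0 0 72.5 20.6 0.4 10; 0 0 0 75.3 29.8 0.5 10
```

>>> {"fn": "shift_gripper", "kwargs": {"ticks": [[0, 0, 0, -1.6, 9.5, 0, 10], [0, 0, 0, -5.1, 18.4, 0.1, 10], [0, 0, 0, -10.4, 26.5, 0.1, 10], [0, 0, 0, -17.1, 33.4, 0.2, 10], [0, 0, 0, -25, 38.8, 0.2, 10]], "clamp_n": 40}}

```text
time_s: 15.75
eef_pos: [607.7, -150.6, 168.1]
eef_rot: [-0.003, -0.0, 1.0, -0.001]
wrist_force: [-5.7, -5.8, 2.2]
opening: 19.0
grasp_force: 40.0
```

>>> {"fn": "shift_gripper", "kwargs": {"ticks": [[0, 0, 0, -8.9, 3.7, 0, 10], [0, 0, 0, -18.4, 5.6, 0.1, 10], [0, 0, 0, -28, 5.5, 0.1, 10], [0, 0, 0, -37.4, 3.5, 0.2, 10], [0, 0, 0, -46.2, -0.3, 0.3, 10]]}}

```text
time_s: 16.25
eef_pos: [654.0, -148.3, 167.9]
eef_rot: [-0.003, -0.0, 1.0, 0.001]
wrist_force: [-5.0, 3.9, 4.0]
opening: 19.4
grasp_force: 40.0
```

>>> {"fn": "shift_gripper", "kwargs": {"ticks": [[0, 0, 0, -7.9, -5.5, 0, 10], [0, 0, 0, -14.5, -12.5, 0.1, 10], [0, 0, 0, -19.7, -20.6, 0.1, 10], [0, 0, 0, -23, -29.6, 0.2, 10], [0, 0, 0, -24.6, -39.1, 0.2, 10]]}}

```text
time_s: 16.75
eef_pos: [680.8, -186.2, 167.7]
eef_rot: [-0.001, -0.001, 1.0, 0.002]
wrist_force: [-1.9, 7.3, 2.8]
opening: 19.3
grasp_force: 40.0
```

>>> {"fn": "shift_gripper", "kwargs": {"ticks": [[0, 0, 0, 0.4, -9.6, 0.1, 10], [0, 0, 0, 2.7, -18.9, 0.1, 10], [0, 0, 0, 6.8, -27.6, 0.2, 10], [0, 0, 0, 12.6, -35.3, 0.2, 10], [0, 0, 0, 19.8, -41.7, 0.3, 10]]}}

```text
time_s: 17.25
eef_pos: [663.7, -228.3, 167.6]
eef_rot: [0.003, -0.001, 1.0, 0.001]
wrist_force: [5.3, 5.3, -0.5]
opening: 19.5
grasp_force: 40.0
```

>>> {"fn": "shift_gripper", "kwargs": {"ticks": [[0, 0, 0, 8.3, -4.8, 0, 10], [0, 0, 0, 17.4, -7.9, 0.1, 10], [0, 0, 0, 27, -9.1, 0.1, 10], [0, 0, 0, 36.6, -8.4, 0.2, 10], [0, 0, 0, 45.8, -5.7, 0.2, 10], [0, 0, 0, 54.4, -1.3, 0.3, 10], [0, 0, 0, 61.8, 4.7, 0.3, 10], [0, 0, 0, 68, 12.1, 0.4, 10]]}}

```text
time_s: 18.05
eef_pos: [594.3, -219.9, 167.3]
eef_rot: [0.002, -0.0, 1.0, -0.002]
wrist_force: [4.2, -6.6, -2.7]
opening: 19.6
grasp_force: 40.0
```

```bash
python3 arc.py -146.1 -6 1
```

```text
from -146.1: 0 0 0 2.6 4.3 0.0 10; 0 0 0 4.7 8.9 0.1 10; 0 0 0 6.3 13.6 0.1 10; 0 0 0 7.4 18.5 0.1 10; 0 0 0 8.0 23.5 0.1 10; 0 0 0 8.1 28.5 0.1 10; 0 0 0 7.7 33.5 0.2 10; 0 0 0 6.7 38.5 0.2 10; 0 0 0 5.2 43.3 0.2 10; 0 0 0 3.3 47.9 0.2 10
```

>>> {"fn": "shift_gripper", "kwargs": {"ticks": [[0, 0, 0, 2.6, 4.3, 0, 10], [0, 0, 0, 4.7, 8.9, 0.1, 10], [0, 0, 0, 6.3, 13.6, 0.1, 10], [0, 0, 0, 7.4, 18.5, 0.1, 10], [0, 0, 0, 7.4, 18.5, 0.1, 10]]}}

```text
time_s: 18.55
eef_pos: [585.9, -200.6, 167.1]
eef_rot: [0.0, -0.001, 1.0, -0.001]
wrist_force: [0.8, -3.7, -1.3]
opening: 19.6
grasp_force: 40.0
```

>>> {"fn": "shift_gripper", "kwargs": {"ticks": [[0, 0, 0, 0.4, 2.5, 0, 10], [0, 0, 0, 0.6, 5, 0, 10], [0, 0, 0, 0.6, 5, 0, 10]]}}

```text
time_s: 18.85
eef_pos: [585.1, -195.9, 167.1]
eef_rot: [0.0, -0.0, 1.0, -0.001]
wrist_force: [-0.0, -4.8, -0.8]
opening: 19.4
grasp_force: 40.0
```

>>> {"fn": "shift_gripper", "kwargs": {"ticks": [[0, 0, 0, 0, 1, 0, 10], [0, 0, 0, 0, 2, 0, 10], [0, 0, 0, 0, 2, 0, 10]]}}

```text
time_s: 19.15
eef_pos: [585.1, -194.1, 167.1]
eef_rot: [-0.0, -0.0, 1.0, -0.001]
wrist_force: [-0.5, -5.9, -0.3]
opening: 19.2
grasp_force: 40.0
```

>>> {"fn": "shift_gripper", "kwargs": {"ticks": [[0, 0, 0, 0, 1, 0, 10], [0, 0, 0, 0, 2, 0, 10], [0, 0, 0, 0, 2, 0, 10]]}}

```text
time_s: 19.45
eef_pos: [585.0, -192.5, 167.1]
eef_rot: [-0.0, -0.0, 1.0, -0.001]
wrist_force: [1.2, -7.3, -1.7]
opening: 19.5
grasp_force: 40.0
```

>>> {"fn": "shift_gripper", "kwargs": {"ticks": [[0, 0, 0, 0, 1, 0, 10], [0, 0, 0, 0, 1, 0, 10], [0, 0, 0, 0, 1, 0, 10]]}}

```text
time_s: 19.75
eef_pos: [585.0, -192.3, 167.1]
eef_rot: [-0.0, -0.0, 1.0, -0.002]
wrist_force: [0.6, -9.8, -1.3]
opening: 19.7
grasp_force: 40.0
```

>>> {"fn": "shift_gripper", "kwargs": {"ticks": [[0, 0, 0, 0, 1, 0, 10], [0, 0, 0, 0, 2, 0, 10], [0, 0, 0, 0, 3, 0, 10], [0, 0, 0, 0, 3, 0, 10], [0, 0, 0, 0, 3, 0, 10]]}}

```text
time_s: 20.25
eef_pos: [585.0, -191.6, 167.2]
eef_rot: [-0.0, -0.0, 1.0, -0.003]
wrist_force: [1.4, -17.6, -3.9]
opening: 19.5
grasp_force: 40.0
```

Run:
```python
from h import *
a=[];f=[]
for i in range(6): c=cap("wrist");s=robot.state();a.append(s["eef_pos"]);f.append(s["wrist_force"])
print(np.mean(a,0),np.mean(f,0))
```

```text
[ 585.00835282 -191.64050285  167.1818011 ] [  1.12135555 -18.13750973  -3.62243578]
```

The stop is found: force climbs steeply (18 N) with the handle at y ≈ -193 unloaded, exactly where the rig's -x side predicts. I'm unloading, then backing off 720°.

>>> {"fn": "shift_gripper", "kwargs": {"ticks": [[0, 0, 0, 0, -2, 0, 10], [0, 0, 0, 0, -4, 0, 10], [0, 0, 0, 0, -5, 0, 10], [0, 0, 0, 0, -5, 0, 10], [0, 0, 0, 0, -5, 0, 10]]}}

```text
time_s: 21.05
eef_pos: [585.0, -192.5, 167.1]
eef_rot: [-0.0, -0.001, 1.0, -0.001]
wrist_force: [-0.1, -7.7, -0.4]
opening: 19.5
grasp_force: 40.0
```

Run:
```python
from h import *
a=[];f=[]
for i in range(6): c=cap("wrist");s=robot.state();a.append(s["eef_pos"]);f.append(s["wrist_force"])
print(np.mean(a,0),np.mean(f,0))
```

```bash
python3 arc.py 181.8 12 3
```

```text
[ 584.98626287 -192.4674174   167.05667933] [ 0.06600433 -6.29134573 -0.58794255]
from 181.8: 0 0 0 -1.4 -9.9 -0.1 10; 0 0 0 -4.8 -19.4 -0.1 10; 0 0 0 -10.0 -27.9 -0.1 10; 0 0 0 -17.0 -35.2 -0.2 10; 0 0 0 -25.3 -40.8 -0.2 10; 0 0 0 -34.6 -44.6 -0.3 10; 0 0 0 -44.5 -46.4 -0.3 10; 0 0 0 -54.5 -46.0 -0.4 10; 0 0 0 -64.2 -43.7 -0.5 10; 0 0 0 -73.3 -39.3 -0.5 10
from 301.8: 0 0 0 -7.9 6.2 -0.1 10; 0 0 0 -14.4 13.8 -0.1 10; 0 0 0 -19.1 22.7 -0.1 10; 0 0 0 -21.9 32.3 -0.2 10; 0 0 0 -22.7 42.3 -0.2 10; 0 0 0 -21.3 52.2 -0.3 10; 0 0 0 -17.9 61.7 -0.3 10; 0 0 0 -12.6 70.2 -0.4 10; 0 0 0 -5.7 77.5 -0.5 10; 0 0 0 2.6 83.1 -0.5 10
from 421.8: 0 0 0 9.3 3.8 -0.1 10; 0 0 0 19.2 5.6 -0.1 10; 0 0 0 29.2 5.3 -0.1 10; 0 0 0 38.9 2.9 -0.2 10; 0 0 0 48.0 -1.5 -0.2 10; 0 0 0 55.9 -7.7 -0.3 10; 0 0 0 62.4 -15.3 -0.3 10; 0 0 0 67.1 -24.2 -0.4 10; 0 0 0 69.9 -33.8 -0.5 10; 0 0 0 70.7 -43.8 -0.5 10
```

>>> {"fn": "shift_gripper", "kwargs": {"ticks": [[0, 0, 0, 0, -1.5, 0, 10], [0, 0, 0, 0, -2.5, 0, 10], [0, 0, 0, 0, -2.5, 0, 10], [0, 0, 0, 0, -2.5, 0, 10]]}}

```text
time_s: 21.75
eef_pos: [585.0, -193.1, 166.9]
eef_rot: [-0.0, -0.001, 1.0, 0.001]
wrist_force: [-1.3, 3.8, 2.5]
opening: 19.4
grasp_force: 40.0
```

Run:
```python
from h import *
a=[];f=[]
for i in range(8): c=cap("wrist");s=robot.state();a.append(s["eef_pos"]);f.append(s["wrist_force"])
print(np.mean(a,0),np.mean(f,0))
```

```text
[ 584.97125394 -193.27093095  166.93110034] [-1.60564627  5.0488699   2.66965622]
```

The unloaded reference at the stop is TCP y = -192.9 (zero force). Backing off now.

>>> {"fn": "shift_gripper", "kwargs": {"ticks": [[0, 0, 0, -1.4, -9.9, -0.1, 10], [0, 0, 0, -4.8, -19.4, -0.1, 10], [0, 0, 0, -10, -27.9, -0.1, 10], [0, 0, 0, -17, -35.2, -0.2, 10], [0, 0, 0, -25.3, -40.8, -0.2, 10], [0, 0, 0, -34.6, -44.6, -0.3, 10], [0, 0, 0, -44.5, -46.4, -0.3, 10], [0, 0, 0, -54.5, -46, -0.4, 10], [0, 0, 0, -64.2, -43.7, -0.5, 10], [0, 0, 0, -73.3, -39.3, -0.5, 10]]}}

```text
time_s: 23.15
eef_pos: [655.5, -234.2, 167.2]
eef_rot: [-0.004, -0.0, 1.0, -0.0]
wrist_force: [-7.8, -0.2, 5.2]
opening: 19.4
grasp_force: 40.0
```

>>> {"fn": "shift_gripper", "kwargs": {"ticks": [[0, 0, 0, -7.9, 6.2, -0.1, 10], [0, 0, 0, -14.4, 13.8, -0.1, 10], [0, 0, 0, -19.1, 22.7, -0.1, 10], [0, 0, 0, -21.9, 32.3, -0.2, 10], [0, 0, 0, -22.7, 42.3, -0.2, 10], [0, 0, 0, -21.3, 52.2, -0.3, 10], [0, 0, 0, -17.9, 61.7, -0.3, 10], [0, 0, 0, -12.6, 70.2, -0.4, 10], [0, 0, 0, -5.7, 77.5, -0.5, 10], [0, 0, 0, 2.6, 83.1, -0.5, 10]]}}

```text
time_s: 24.15
eef_pos: [659.2, -151.5, 168.2]
eef_rot: [0.004, -0.001, 1.0, -0.001]
wrist_force: [7.2, -1.6, -2.4]
opening: 19.5
grasp_force: 40.0
```

>>> {"fn": "shift_gripper", "kwargs": {"ticks": [[0, 0, 0, 9.3, 3.8, -0.1, 10], [0, 0, 0, 19.2, 5.6, -0.1, 10], [0, 0, 0, 29.2, 5.3, -0.1, 10], [0, 0, 0, 38.9, 2.9, -0.2, 10], [0, 0, 0, 48, -1.5, -0.2, 10], [0, 0, 0, 55.9, -7.7, -0.3, 10], [0, 0, 0, 62.4, -15.3, -0.3, 10], [0, 0, 0, 67.1, -24.2, -0.4, 10], [0, 0, 0, 69.9, -33.8, -0.5, 10], [0, 0, 0, 70.7, -43.8, -0.5, 10]]}}

```text
time_s: 25.15
eef_pos: [584.9, -192.9, 168.4]
eef_rot: [0.0, -0.001, 1.0, 0.001]
wrist_force: [-0.3, 6.7, 2.6]
opening: 19.4
grasp_force: 40.0
```

One turn is done and the z rise of 1.5 mm checks. Second turn.

>>> {"fn": "shift_gripper", "kwargs": {"ticks": [[0, 0, 0, -1.4, -9.9, -0.1, 10], [0, 0, 0, -4.8, -19.4, -0.1, 10], [0, 0, 0, -10, -27.9, -0.1, 10], [0, 0, 0, -17, -35.2, -0.2, 10], [0, 0, 0, -25.3, -40.8, -0.2, 10], [0, 0, 0, -34.6, -44.6, -0.3, 10], [0, 0, 0, -44.5, -46.4, -0.3, 10], [0, 0, 0, -54.5, -46, -0.4, 10], [0, 0, 0, -64.2, -43.7, -0.5, 10], [0, 0, 0, -73.3, -39.3, -0.5, 10]]}}

```text
time_s: 26.15
eef_pos: [655.5, -234.2, 168.7]
eef_rot: [-0.004, -0.0, 1.0, -0.0]
wrist_force: [-7.8, 0.1, 4.9]
opening: 19.3
grasp_force: 40.0
```

>>> {"fn": "shift_gripper", "kwargs": {"ticks": [[0, 0, 0, -7.9, 6.2, -0.1, 10], [0, 0, 0, -14.4, 13.8, -0.1, 10], [0, 0, 0, -19.1, 22.7, -0.1, 10], [0, 0, 0, -21.9, 32.3, -0.2, 10], [0, 0, 0, -22.7, 42.3, -0.2, 10], [0, 0, 0, -21.3, 52.2, -0.3, 10], [0, 0, 0, -17.9, 61.7, -0.3, 10], [0, 0, 0, -12.6, 70.2, -0.4, 10], [0, 0, 0, -5.7, 77.5, -0.5, 10], [0, 0, 0, 2.6, 83.1, -0.5, 10]]}}

```text
time_s: 27.15
eef_pos: [659.2, -151.5, 169.7]
eef_rot: [0.005, -0.001, 1.0, -0.001]
wrist_force: [6.4, -1.5, -2.9]
opening: 19.5
grasp_force: 40.0
```

>>> {"fn": "shift_gripper", "kwargs": {"ticks": [[0, 0, 0, 9.3, 3.8, -0.1, 10], [0, 0, 0, 19.2, 5.6, -0.1, 10], [0, 0, 0, 29.2, 5.3, -0.1, 10], [0, 0, 0, 38.9, 2.9, -0.2, 10], [0, 0, 0, 48, -1.5, -0.2, 10], [0, 0, 0, 55.9, -7.7, -0.3, 10], [0, 0, 0, 62.4, -15.3, -0.3, 10], [0, 0, 0, 67.1, -24.2, -0.4, 10], [0, 0, 0, 69.9, -33.8, -0.5, 10], [0, 0, 0, 70.7, -43.8, -0.5, 10]]}}

```text
time_s: 28.15
eef_pos: [584.9, -192.9, 169.9]
eef_rot: [0.0, -0.001, 1.0, 0.001]
wrist_force: [-0.6, 7.5, 1.6]
opening: 19.3
grasp_force: 40.0
```

>>> {"fn": "shift_gripper", "kwargs": {"ticks": [[0, 0, 0, 0, 0, 0, 10], [0, 0, 0, 0, 0, 0, 10]]}}

```text
time_s: 28.35
eef_pos: [585.0, -194.2, 170.0]
eef_rot: [-0.0, -0.0, 1.0, -0.0]
wrist_force: [-2.4, 2.3, 1.3]
opening: 19.2
grasp_force: 40.0
```

Run:
```python
from h import *
a=[];f=[]
for i in range(8): c=cap("wrist");s=robot.state();a.append(s["eef_pos"]);f.append(s["wrist_force"])
print(np.mean(a,0),np.mean(f,0))
```

```text
[ 585.03500155 -194.2006274   169.9569596 ] [-1.35374268  2.4140098   1.95262038]
```

Unloaded y would now be about -194.0, against the -192.9 reference: 1.1 mm (1.3°) too far open. I'm trimming back in small steps.

>>> {"fn": "shift_gripper", "kwargs": {"ticks": [[0, 0, 0, 0, 1, 0, 10], [0, 0, 0, 0, 2, 0, 10], [0, 0, 0, 0, 3, 0, 10], [0, 0, 0, 0, 3, 0, 10], [0, 0, 0, 0, 3, 0, 10]]}}

```text
time_s: 29.25
eef_pos: [585.0, -193.0, 170.0]
eef_rot: [-0.0, -0.0, 1.0, -0.001]
wrist_force: [-1.3, -4.8, -0.6]
opening: 19.2
grasp_force: 40.0
```

>>> {"fn": "shift_gripper", "kwargs": {"ticks": [[0, 0, 0, 0, 0.5, 0, 10], [0, 0, 0, 0, 1, 0, 10], [0, 0, 0, 0, 1, 0, 10], [0, 0, 0, 0, 1, 0, 10]]}}

```text
time_s: 29.65
eef_pos: [585.0, -192.2, 170.0]
eef_rot: [-0.0, -0.0, 1.0, -0.001]
wrist_force: [-1.3, -5.9, -0.1]
opening: 19.5
grasp_force: 40.0
```

>>> {"fn": "shift_gripper", "kwargs": {"ticks": [[0, 0, 0, 0, -1, 0, 10], [0, 0, 0, 0, -2.3, 0, 10], [0, 0, 0, 0, -2.3, 0, 10], [0, 0, 0, 0, -2.3, 0, 10]]}}

```text
time_s: 30.05
eef_pos: [585.0, -192.5, 170.0]
eef_rot: [-0.0, -0.0, 1.0, -0.0]
wrist_force: [-1.5, -1.5, 0.9]
opening: 19.3
grasp_force: 40.0
```

Run:
```python
from h import *
a=[];f=[]
for i in range(10): c=cap("wrist");s=robot.state();a.append(s["eef_pos"]);f.append(s["wrist_force"])
print(np.mean(a,0),np.mean(f,0),a[0]-a[-1])
```

```text
[ 584.99416536 -192.50664968  169.96391819] [-1.80449907 -0.92087281  1.76843362] [ 0.0174288  -0.00819513  0.00602645]
```

>>> {"fn": "shift_gripper", "kwargs": {"ticks": [[0, 0, 0, 0, -1.5, 0, 10], [0, 0, 0, 0, -2.6, 0, 10], [0, 0, 0, 0, -2.6, 0, 10], [0, 0, 0, 0, -2.6, 0, 10]]}}

```text
time_s: 30.95
eef_pos: [585.0, -193.5, 169.9]
eef_rot: [-0.0, -0.0, 1.0, 0.001]
wrist_force: [-2.2, 5.7, 3.6]
opening: 19.6
grasp_force: 40.0
```

>>> {"fn": "shift_gripper", "kwargs": {"ticks": [[0, 0, 0, 0, -0.2, 0, 10], [0, 0, 0, 0, -0.4, 0, 10], [0, 0, 0, 0, -0.4, 0, 10]]}}

```text
time_s: 31.25
eef_pos: [585.0, -193.7, 169.9]
eef_rot: [-0.0, -0.0, 1.0, 0.001]
wrist_force: [-2.4, 6.1, 2.8]
opening: 19.2
grasp_force: 40.0
```

>>> {"fn": "shift_gripper", "kwargs": {"ticks": [[0, 0, 0, 0, 2, 0, 10], [0, 0, 0, 0, 4, 0, 10], [0, 0, 0, 0, 4.3, 0, 10], [0, 0, 0, 0, 4.3, 0, 10]]}}

```text
time_s: 31.65
eef_pos: [585.0, -192.5, 170.0]
eef_rot: [-0.0, -0.0, 1.0, -0.001]
wrist_force: [-1.9, -4.8, 1.1]
opening: 19.5
grasp_force: 40.0
```

>>> {"fn": "shift_gripper", "kwargs": {"ticks": [[0, 0, 0, 0, 0.2, 0, 10], [0, 0, 0, 0, 0.2, 0, 10]]}}

```text
time_s: 31.85
eef_pos: [585.0, -192.5, 170.0]
eef_rot: [-0.0, -0.0, 1.0, -0.001]
wrist_force: [-2.0, -5.8, 0.6]
opening: 19.6
grasp_force: 40.0
```

Zero force would be at -192.9, which is the target. I'm unloading and checking, with a last look at the scene.

>>> {"fn": "shift_gripper", "kwargs": {"ticks": [[0, 0, 0, 0, -1, 0, 10], [0, 0, 0, 0, -2, 0, 10], [0, 0, 0, 0, -2, 0, 10], [0, 0, 0, 0, -2, 0, 10]]}}

```text
time_s: 32.25
eef_pos: [585.0, -192.8, 169.9]
eef_rot: [-0.0, -0.0, 1.0, 0.0]
wrist_force: [-2.5, 0.1, 2.2]
opening: 19.3
grasp_force: 40.0
```

Run:
```python
from h import *
a=[];f=[]
for i in range(10): c=cap("wrist");s=robot.state();a.append(s["eef_pos"]);f.append(s["wrist_force"])
print(np.mean(a,0),np.mean(f,0),s["time_s"])
S=cap("scene")["image"];cv2.imwrite("pics/s9.png",cv2.resize(S[140:290,220:440],(748,510),interpolation=cv2.INTER_CUBIC))
```

```text
[ 585.01208007 -192.83456529  169.94837301] [-2.39702696  0.12227818  2.4880687 ] 32.75
```

View pics/s9.png

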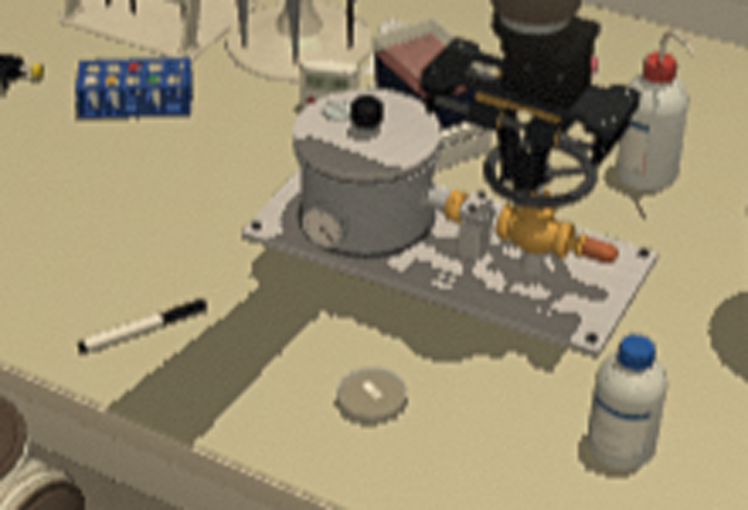

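The lid is level on the chamber, with its knob at (367,112). The gripper holds the handle at (525,150), and the pen, dish and bottle are untouched. TCP y is -192.83 with no force along y, against the stop reference of -192.9, so I'm handing in.

```bash
python3 -c "
from plant import robot, capture
print(robot.hand_in())"
```

```text
the job is handed in; nothing more can be done
None
```

The job is handed in: the lid is seated level on the rim, the valve was shut against its stop and backed off two full turns (within about 0.1° by my measurement), and the gripper is still holding the handle.

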